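# Slide the cuvette box home into its bench case

## Task

Put the small pale lidded box away in its bench case: bring it square to the open mouth, slide it in under the roof and push it fully home against the back stop, so that its rear end is flush with the roof's front edge. Keep the box flat, right way up, and leave the things standing round the case where they are.

Things in the scene. Friction and masses are not known exactly. Their poses are not given: they have to be found in the camera images.
- box_center (a point): Centre (half height, 17 mm up) of the loose box to be put away: pale grey-white lidded box, 54 mm (its x) by 80 mm (its y, the long way) by 34 mm high, lying flat on the worktop, z up. The lid (upper 13 mm) overhangs the body below by 1 mm; both are one rigid piece. A gripper can take it across its short side; it slides easily on the worktop. Either end may go in first.
- box_case: The case: low grey plastic sleeve fixed to the worktop, mouth to the left as the robot sees it. Origin: centre of the mouth at worktop height, below the roof's front edge; x points level into the case, z up. Inside 58 mm wide, 38 high, 80 deep from mouth to back stop; no floor plate or sill, the worktop is its floor. Walls and roof 3 mm, top at 41 mm; foot flanges reach y = +/-45 mm.
- case_home (a point): Where the box's centre is when fully home: on the case's centre line, 40 mm in from the mouth, 17 mm up; axes as the case's, the box's long axis (y) along the case's x, either way round. In front of the mouth two upright flared cheeks, 30 mm high, guide the box in: they reach 16 mm out from the mouth, where the gap between them is 74 mm. The roof has a narrow view slot.
- slide_box: Bystander: blue lidded box 57 x 87 x 32 mm, beside the case on the robot's side; origin at the centre of its underside.
- reagent_e: Bystander: brown bottle with a cap, 44 mm across, 90 mm tall, behind the case's closed end; origin at the centre of its underside.
- waste_cup: Bystander: small translucent cup, 36 mm across, 34 mm tall, beside the case on the far side; origin at the centre of its underside.
- marker_black: Bystander: marker pen 136 mm long, 15 mm high, lying on the robot's side of the box; origin at the middle of its underside, its y axis along its length.
- cuvette_box: The same loose box, 0.08 to 0.17 kg; origin at the centre of its underside, axes as for its centre point. It starts with its near end 20 to 40 mm short of the mouth, its long side roughly along the way in, but turned by up to 0.35 rad and up to 20 mm off the centre line.

How it is judged:
By the outcome, as a careful person would: the job done as asked, in the order asked, and still so for the second after the job is handed in, with the robot touching nothing.
It also fails if it takes over 48 s, if anything falls off the work surface, if the arm or the gripper's body presses on something with over 40 N, if the wrist force passes 120 N, or if a joint passes its speed limit or range.

## Robot

A 7-joint arm with a two-finger parallel gripper is mounted at the origin on a cart in front of the work surface, level with it; the furniture and walls round the work are solid. World frame = base frame: x ahead of the robot, y to its left, z up, the work surface at z = 0. Lengths are in m, angles in rad, forces in N, time in s.
With the tool pointing down it reaches from about 0.4 to 0.875 m from the base axis. Payload 4.4 kg.
Tool frame: the origin (TCP) lies midway between the tips of the shut fingers; the grasp point (between the pads) lies 19 mm behind it (manip.grasp_offset is the distance from the TCP to the grasp point, in m); z points along the fingers, y is the direction in which the jaws open and shut (so a half turn about z gives the same grasp; the last joint's range is limited). The gripper opens to 85 mm and grips with 20 to 120 N. Pads are 22 mm wide; open, the fingers measure 114 mm over their backs; the gripper's body (76 mm by 85 mm) begins 54 mm behind the grasp point. The pads swing forward as they close: fully open they stand 13 mm farther back than shut.
Start: joints at [1.247, 0.628, 0.038, 1.517, -0.027, 0.996, -0.02], TCP at [0.166, -0.629, 0.231] pointing down, gripper open.
Joint ranges: [-3.06, 3.06], [-0.37, 2.12], [-1.25, 1.32], [0.18, 2.47], [-1.1, 4.24], [0.23, 1.98], [-2.94, 2.94]. Speed limits (rad/s): [2.57, 2.57, 3.14, 3.14, 3.14, 3.14, 3.14].

## Interface

Orientations are given as a unit quaternion [w, x, y, z].
In Python, from rig import manip gives the robot as it stands.
- The arm moves only by the shell command python3 -m creep 'ROWS'. ROWS is JSON, a list of rows, each an object with "delta_rot": the turn, a rotation vector about the tool's x, y, z in rad, a list of three; "linear": the shift along the tool's x, y, z in cm, a list of three; "grip": the gripper's target within -1 to 1 (fully open at 1, half-way at 0, shut at -1). A call has 1 to 12 rows; each row is the pose to reach, as a shift and turn from the pose measured when the call began, along the tool's axes at that moment; what a row does not reach only later rows make up. A row lasts 1/12 s, in which the tool goes at most 41.7 mm and 7.16 degrees, less where a joint would pass 70% of its speed; a pose out of reach is approached as far as the arm can. A call with a gripper value outside its range is refused whole. The fingers move at their own pace and stop on an object; the grip force is fixed at half the most. Time passes only in rows, so rows that repeat a pose let the fingers close. It gives the time, the measured TCP pose, the force and the opening at its end, in the units of the state.
- manip.state(): the state, without advancing time (a new reading comes with each control period).
- manip.snapshot(name): name is "scene" or "top" or "wrist"; returns a dict with "image" (420x560x3 uint8, red, green, blue), "z_map" (420x560 float32, m along the optical axis (not along the pixel's ray), 0 where there is no reading), "mtx" (3x3 intrinsics, pixels), "dist_coeffs" ([k1, k2, p1, p2, k3] as OpenCV has them; the pictures are not rectified), "T" (4x4, takes a point from camera to world coordinates); the wrist camera has in their place "mount" (4x4, takes a point from camera to tool coordinates, whose origin is the TCP and whose axes are the flange's). Camera axes: x right, y up, looking along -z (the intrinsics and any distortion apply to the point x, -y, -z); pixel columns grow to the right and rows downward; lengths in m; the calibration is good to about 2 mm. A picture is of the moment at which its call begins: read the wrist's pose just before it.
- manip.sign_off(): hands the job in, once; it reports no verdict.
The state is a dict: "time_s": time; "joints": joint angles; "dq": joint speeds; "joint_torque": joint torques, N m; "tcp_pos": TCP position; "ee_rot": TCP orientation; "force": force on the tool from outside, world axes, zero at the start; "moment": the same for the moment, N m; "width": finger opening in m.
Only numpy, scipy, OpenCV 4.12 (cv2) and the standard library are available. Lean on these libraries where they do the work, as an engineer would, in place of code of your own. Each camera call takes 0.05 s, during which the arm holds its last target. There are 200 camera calls.

## Working session

There is one attempt and no reset: what is moved stays moved. The work goes in short steps, Python scripts to look and compute and a shell command to move; the robot and the scene stay as the last step left them, time stands still between calls to the robot, and variables do not carry over. Pictures are saved under pics/ and viewed, about 8 in all and at most 12, crops included, and the job is handed in when it is done.

```bash
ls; mkdir -p pics
cat > h.py <<'E'
import numpy as np, cv2
from rig import manip
def snap(n,fn=None):
    s=manip.state(); d=manip.snapshot(n)
    if n=='wrist':
        from scipy.spatial.transform import Rotation as R
        T=np.eye(4); q=s['ee_rot']; T[:3,:3]=R.from_quat([q[1],q[2],q[3],q[0]]).as_matrix(); T[:3,3]=s['tcp_pos']
        d['T']=T@d['mount']
    if fn: cv2.imwrite('pics/'+fn,cv2.cvtColor(d['image'],cv2.COLOR_RGB2BGR))
    return d
def ray(d,uv):
    p=cv2.undistortPoints(np.array(uv,float).reshape(-1,1,2),d['mtx'],np.array(d['dist_coeffs'],float)).reshape(-1,2)
    v=np.c_[p[:,0],-p[:,1],-np.ones(len(p))]
    return d['T'][:3,3],v@d['T'][:3,:3].T
def plane(d,uv,z):
    o,v=ray(d,uv); return o+v*((z-o[2])/v[:,2])[:,None]
def cloud(d):
    h,w=d['z_map'].shape; u,v=np.meshgrid(np.arange(w),np.arange(h))
    o,r=ray(d,np.c_[u.ravel(),v.ravel()]); return (o+r*d['z_map'].reshape(-1,1)).reshape(h,w,3)
E
python3 - <<'E'
from h import *
print(manip.state())
for n in('scene','top'):
    d=snap(n,n+'0.png'); print(n,d['T'].round(3).tolist(),d['mtx'].tolist(),d['dist_coeffs'])
E
```

```text
pics
{'time_s': 0.0, 'joints': array([ 1.24720348,  0.62936258,  0.03842091,  1.51836289, -0.02698209,
        0.99627714, -0.02000933]), 'dq': array([ 1.25072381e-03, -3.60561923e-04,  8.39163009e-05, -3.73191614e-04,
       -3.30914918e-04, -5.02168664e-04, -6.18390446e-04]), 'joint_torque': array([ 7.15301630e-04, -5.63387632e+01,  1.22618917e+00, -1.93440574e+01,
        1.08322260e-02,  1.06056780e-02,  2.93558185e-05]), 'tcp_pos': array([ 0.16559318, -0.62791492,  0.23037967]), 'ee_rot': array([-9.36466916e-04,  9.91702779e-01,  1.28548443e-01, -1.35658440e-04]), 'force': array([ 0.57371135, -0.03551585, -0.27963565]), 'moment': array([-0.02267977,  0.03206539, -0.02349257]), 'width': 0.08536920043818108}
scene [[0.674, 0.406, -0.618, -0.026], [-0.739, 0.358, -0.571, -0.56], [-0.011, 0.841, 0.541, 0.502], [0.0, 0.0, 0.0, 1.0]] [[439.78807105708364, 0.0, 274.33945649701025], [0.0, 439.78807105708364, 209.6184829320716], [0.0, 0.0, 1.0]] [-0.04473851  0.          0.          0.          0.        ]
top [[0.016, 0.984, -0.179, 0.362], [-0.999, 0.011, -0.031, -0.089], [-0.029, 0.18, 0.983, 0.867], [0.0, 0.0, 0.0, 1.0]] [[510.8884173769044, 0.0, 266.12713789626616], [0.0, 510.8884173769044, 208.48277972215772], [0.0, 0.0, 1.0]] [-0.01011076  0.          0.          0.          0.        ]
```

View pics/top0.png

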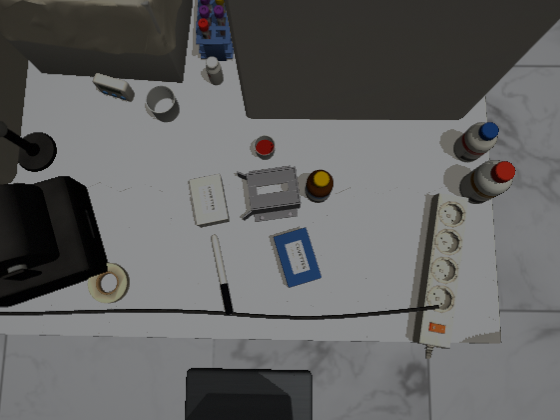

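View pics/scene0.png

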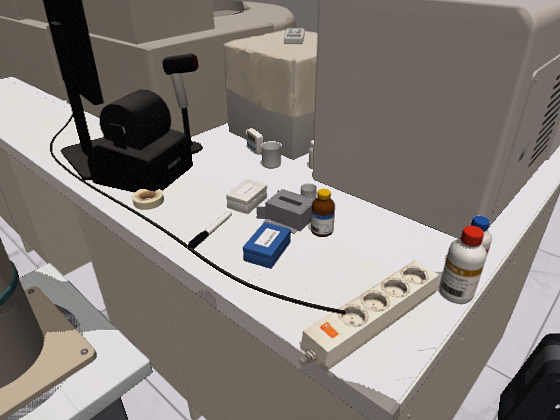

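Top view: pale box at about (209,200), case at (272,193) with its cheeks at (240,175) and (247,215), blue box (297,257), bottle (320,184), cup (264,147), marker (222,275). Measuring from depth next.

Run:
```python
from h import *
d=snap('top'); P=cloud(d); z=P[...,2]
def rect(mask,roi,name,zp):
    m=np.zeros(mask.shape,np.uint8); a,b,c,e=roi; m[c:e,a:b]=mask[c:e,a:b]
    n,l,st,_=cv2.connectedComponentsWithStats(m); k=1+st[1:,4].argmax(); m=(l==k)
    v,u=np.nonzero(m); Q=plane(d,np.c_[u,v],zp)
    r=cv2.minAreaRect((Q[:,:2]*1000).astype(np.float32)); print(name,m.sum(),'z',np.median(P[m][:,2]).round(4),'c',np.round(r[0],1),'size',np.round(r[1],1),'ang',round(r[2],2)); return m,Q
rect((z>.026)&(z<.045),(180,233,165,235),'box',.034)
m,Q=rect((z>.034)&(z<.05),(234,305,160,222),'case',.041)
rect((z>.02)&(z<.045),(268,325,225,292),'blue',.032)
rect((z>.02)&(z<.06),(252,278,134,162),'cup',.034)
rect((z>.08),(300,340,165,205),'bottle',.09)
rect((z>.008)&(z<.025),(205,238,233,318),'marker',.012)
print('table z',np.median(z[230:240,160:190]))
big=cv2.resize(d['image'][140:235,180:310],None,fx=6,fy=6,interpolation=cv2.INTER_CUBIC)
cv2.imwrite('pics/crop.png',cv2.convertScaleAbs(big[...,::-1],alpha=1.3))
```

```text
box 1517 z 0.0341 c [529.1  34.3] size [80.5 54. ] ang 12.14
case 1658 z 0.0407 c [546.8 -73.6] size [65.3 83. ] ang 8.25
blue 1841 z 0.0321 c [ 435.  -113.9] size [86.5 56.6] ang 17.38
cup 135 z 0.0293 c [622.9 -57.5] size [37.1 35.7] ang 0.44
bottle 214 z 0.0894 c [ 551.5 -149. ] size [24.4 25.8] ang 63.92
marker 580 z 0.0121 c [406.5  10.6] size [134.7  13.5] ang 12.69
table z 0.0005845364376302897
```

View pics/crop.png

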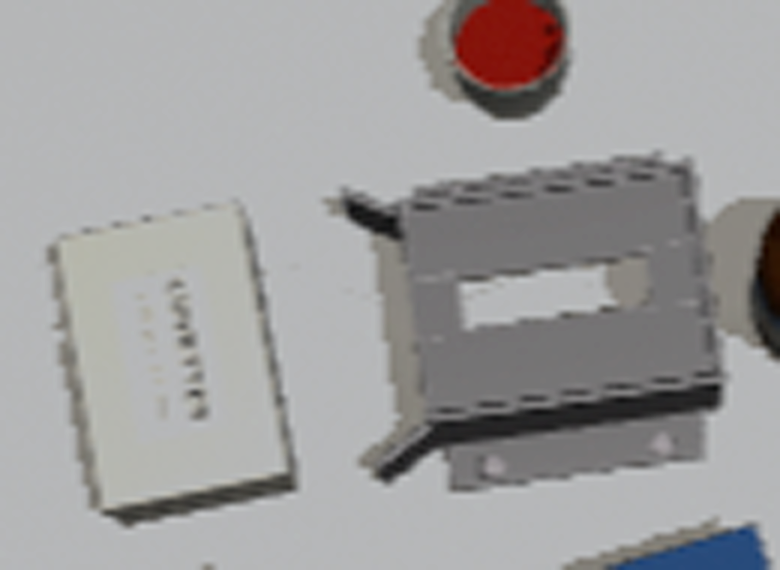

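Check: sizes agree (box 80.5x54, z 34; case 65x83, z 41). However, the box's long side lies *across* the way in, about 86° off, which disagrees with the description, so I'll take it by its far end, turn it about +86°, insert it, then push. First I'll move above the grasp.

```bash
python3 -m creep '[{"linear":[4,-4,0],"delta_rot":[0,0,0],"grip":1},{"linear":[8,-8,0],"delta_rot":[0,0,0],"grip":1},{"linear":[11,-11,0],"delta_rot":[0,0,0],"grip":1},{"linear":[14,-14,0],"delta_rot":[0,0,0],"grip":1},{"linear":[17,-17,0],"delta_rot":[0,0,0],"grip":1},{"linear":[20,-20,0],"delta_rot":[0,0,0],"grip":1},{"linear":[23,-23,0],"delta_rot":[0,0,0],"grip":1},{"linear":[26,-26,0],"delta_rot":[0,0,0],"grip":1},{"linear":[29,-29,0],"delta_rot":[0,0,0],"grip":1},{"linear":[32,-32,0],"delta_rot":[0,0,0],"grip":1},{"linear":[34,-34,0],"delta_rot":[0,0,0],"grip":1},{"linear":[36,-36,0],"delta_rot":[0,0,0],"grip":1}]'
cat > to.py <<'E'
# python3 to.py x y z yaw_of_tool_x(deg): gives linear(cm) & delta_rot in tool axes
import sys; from h import *
from scipy.spatial.transform import Rotation as R
x,y,z,a=map(float,sys.argv[1:]); s=manip.state(); q=s['ee_rot']; C=R.from_quat([q[1],q[2],q[3],q[0]])
t=np.radians(a); G=R.from_matrix(np.array([[np.cos(t),np.sin(t),0],[np.sin(t),-np.cos(t),0],[0,0,-1]]))
print('lin',(C.inv().apply(np.array([x,y,z])-s['tcp_pos'])*100).round(2),'rot',(C.inv()*G).as_rotvec().round(3),'tcp',s['tcp_pos'].round(4),'t',s['time_s'],'F',s['force'].round(1),'w',round(s['width'],4))
E
python3 to.py 0.5575 0.0404 0.12 12.14
```

```text
time_s: 1.15
tcp_pos: [0.4177, -0.1944, 0.2312]
ee_rot: [-0.001, 0.992, 0.128, -0.0]
force: [0.7, 0.3, -0.9]
width: 0.0852
lin [ 19.5  -19.13  11.15] rot [-0.001 -0.     0.046] tcp [ 0.4177 -0.1944  0.2312] t 1.15 F [ 0.7  0.3 -0.9] w 0.0852
```

```bash
python3 -m creep '[{"linear":[3,-3,0],"delta_rot":[0,0,0],"grip":1},{"linear":[6,-6,1],"delta_rot":[0,0,0.02],"grip":1},{"linear":[9,-9,2],"delta_rot":[0,0,0.04],"grip":1},{"linear":[12,-12,3.5],"delta_rot":[0,0,0.046],"grip":1},{"linear":[15,-14.5,5],"delta_rot":[0,0,0.046],"grip":1},{"linear":[17.5,-17,7],"delta_rot":[0,0,0.046],"grip":1},{"linear":[19.5,-19.1,9],"delta_rot":[0,0,0.046],"grip":1},{"linear":[19.5,-19.1,9],"delta_rot":[0,0,0.046],"grip":1},{"linear":[19.5,-19.1,9],"delta_rot":[0,0,0.046],"grip":1}]'
python3 to.py 0.5575 0.0404 0.005 12.14
python3 - <<'E'
from h import *
snap('wrist','w1.png')
E
```

```text
time_s: 1.9
tcp_pos: [0.5569, 0.0429, 0.1394]
ee_rot: [-0.001, 0.994, 0.108, -0.002]
force: [-0.0, -1.0, 0.4]
width: 0.0854
lin [ 0.05  0.3  13.44] rot [-0.003  0.003  0.005] tcp [0.5569 0.0429 0.1394] t 1.9 F [-0.  -1.   0.4] w 0.0854
```

View pics/w1.png

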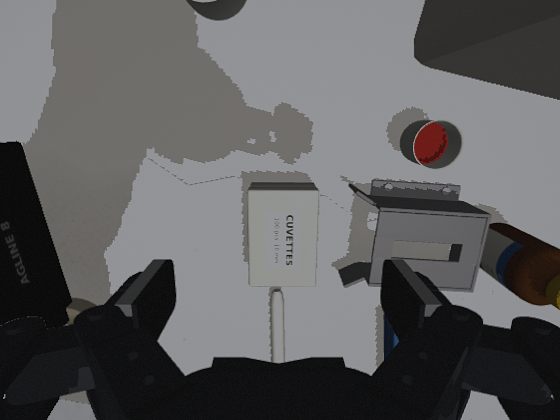

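Wrist view: box upright at cols 248–318, rows 185–287, between the fingers' columns; case at (425,245). I'll measure from this view too.

```bash
cat > meas.py <<'E'
from h import *
d=snap('wrist'); P=cloud(d); z=P[...,2]
def rect(mask,roi,name,zp):
    m=np.zeros(mask.shape,np.uint8); a,b,c,e=roi; m[c:e,a:b]=mask[c:e,a:b]
    n,l,st,_=cv2.connectedComponentsWithStats(m); k=1+st[1:,4].argmax(); m=(l==k)
    v,u=np.nonzero(m); Q=plane(d,np.c_[u,v],zp)
    r=cv2.minAreaRect((Q[:,:2]*1000).astype(np.float32)); print(name,m.sum(),'z',np.median(P[m][:,2]).round(4),'c',np.round(r[0],1),'size',np.round(r[1],1),'ang',round(r[2],2))
if __name__=='__main__':
    rect((z>.031)&(z<.045),(235,335,170,300),'box',.034)
    rect((z>.037)&(z<.05),(340,500,170,300),'case',.041)
E
python3 meas.py
```

```text
box 6754 z 0.035 c [530.9  35. ] size [80.2 53.4] ang 12.1
case 6674 z 0.0416 c [548.6 -73.4] size [65.3 84.5] ang 8.51
```

```bash
python3 -m creep '[{"linear":[0,0.3,3],"delta_rot":[0,0,0.005],"grip":1},{"linear":[0,0.3,6],"delta_rot":[0,0,0.005],"grip":1},{"linear":[0,0.3,9],"delta_rot":[0,0,0.005],"grip":1},{"linear":[0,0.3,11.5],"delta_rot":[0,0,0.005],"grip":1},{"linear":[0,0.3,13.2],"delta_rot":[0,0,0.005],"grip":1},{"linear":[0,0.3,13.2],"delta_rot":[0,0,0.005],"grip":1},{"linear":[0,0.3,13.2],"delta_rot":[0,0,0.005],"grip":1}]'
python3 to.py 0.5574 0.0405 0.007 12.1
```

```text
time_s: 2.58
tcp_pos: [0.5571, 0.0342, 0.0098]
ee_rot: [0.0, 0.995, 0.102, -0.001]
force: [-1.5, 0.1, -0.6]
width: 0.0858
lin [ 0.16 -0.61  0.28] rot [ 0.     0.002 -0.008] tcp [0.5571 0.0342 0.0098] t 2.5833 F [-1.5  0.1 -0.6] w 0.0858
```

```bash
python3 -m creep '[{"linear":[0.1,-0.6,0.3],"delta_rot":[0,0,-0.008],"grip":1},{"linear":[0.1,-0.6,0.3],"delta_rot":[0,0,-0.008],"grip":1},{"linear":[0.1,-0.6,0.3],"delta_rot":[0,0,-0.008],"grip":1},{"linear":[0.1,-0.6,0.3],"delta_rot":[0,0,-0.008],"grip":-1},{"linear":[0.1,-0.6,0.3],"delta_rot":[0,0,-0.008],"grip":-1},{"linear":[0.1,-0.6,0.3],"delta_rot":[0,0,-0.008],"grip":-1},{"linear":[0.1,-0.6,0.3],"delta_rot":[0,0,-0.008],"grip":-1},{"linear":[0.1,-0.6,0.3],"delta_rot":[0,0,-0.008],"grip":-1},{"linear":[0.1,-0.6,0.3],"delta_rot":[0,0,-0.008],"grip":-1},{"linear":[0.1,-0.6,0.3],"delta_rot":[0,0,-0.008],"grip":-1}]'
python3 to.py 0.5574 0.11 0.007 12.1
```

```text
time_s: 3.42
tcp_pos: [0.5573, 0.0402, 0.0076]
ee_rot: [0.0, 0.994, 0.106, -0.001]
force: [-0.3, -0.1, 5.8]
width: 0.0525
lin [ 1.47 -6.82  0.05] rot [0.001 0.001 0.   ] tcp [0.5573 0.0402 0.0076] t 3.4167 F [-0.3 -0.1  5.8] w 0.0525
```

```bash
python3 -m creep '[{"linear":[-0.3,-1.2,-0.1],"delta_rot":[0,0,0],"grip":-1},{"linear":[-0.7,-2.5,-0.1],"delta_rot":[0,0,0],"grip":-1},{"linear":[-1,-4,-0.1],"delta_rot":[0,0,0],"grip":-1},{"linear":[-1.4,-5.2,-0.1],"delta_rot":[0,0,-0.05],"grip":-1},{"linear":[-1.8,-6.2,-0.1],"delta_rot":[0,0,-0.13],"grip":-1},{"linear":[-1.8,-6.5,-0.1],"delta_rot":[0,0,-0.22],"grip":-1},{"linear":[-1.8,-6.5,-0.1],"delta_rot":[0,0,-0.31],"grip":-1},{"linear":[-1.8,-6.5,-0.1],"delta_rot":[0,0,-0.4],"grip":-1},{"linear":[-1.8,-6.5,-0.1],"delta_rot":[0,0,-0.49],"grip":-1},{"linear":[-1.8,-6.5,-0.1],"delta_rot":[0,0,-0.58],"grip":-1},{"linear":[-1.8,-6.5,-0.1],"delta_rot":[0,0,-0.67],"grip":-1},{"linear":[-1.8,-6.5,-0.1],"delta_rot":[0,0,-0.76],"grip":-1}]'
python3 to.py 0.526 0.1 0.008 98.4
```

```text
time_s: 4.42
tcp_pos: [0.5255, 0.1007, 0.0085]
ee_rot: [-0.0, 0.883, 0.47, -0.001]
force: [0.4, 1.0, -1.0]
width: 0.0525
lin [-0.03  0.08  0.05] rot [-0.001  0.001 -0.738] tcp [0.5255 0.1007 0.0085] t 4.4167 F [ 0.4  1.  -1. ] w 0.0525
```

```bash
python3 -m creep '[{"linear":[0,0.1,0],"delta_rot":[0,0,-0.09],"grip":-1},{"linear":[0,0.1,0],"delta_rot":[0,0,-0.18],"grip":-1},{"linear":[0,0.1,0],"delta_rot":[0,0,-0.27],"grip":-1},{"linear":[0,0.1,0],"delta_rot":[0,0,-0.36],"grip":-1},{"linear":[0,0.1,0],"delta_rot":[0,0,-0.45],"grip":-1},{"linear":[0,0.1,0],"delta_rot":[0,0,-0.54],"grip":-1},{"linear":[0,0.1,0],"delta_rot":[0,0,-0.62],"grip":-1},{"linear":[0,0.1,0],"delta_rot":[0,0,-0.69],"grip":-1},{"linear":[0,0.1,0],"delta_rot":[0,0,-0.735],"grip":-1},{"linear":[0,0.1,0],"delta_rot":[0,0,-0.735],"grip":-1},{"linear":[0,0.1,0],"delta_rot":[0,0,-0.735],"grip":-1}]'
python3 to.py 0.5264 0.0704 0.008 98.4
python3 - <<'E'
from h import *
d=snap('top'); 
cv2.imwrite('pics/t2.png',cv2.resize(d['image'][120:270,130:350],None,fx=3.5,fy=3.5,interpolation=cv2.INTER_CUBIC)[...,::-1])
snap('wrist','w2.png')
E
```

```text
time_s: 5.33
tcp_pos: [0.5259, 0.1007, 0.0085]
ee_rot: [-0.001, 0.654, 0.756, -0.001]
force: [-0.0, -0.7, -1.0]
width: 0.0528
lin [-3.   -0.39  0.05] rot [-0.002  0.    -0.003] tcp [0.5259 0.1007 0.0085] t 5.3333 F [-0.  -0.7 -1. ] w 0.0528
```

View pics/t2.png

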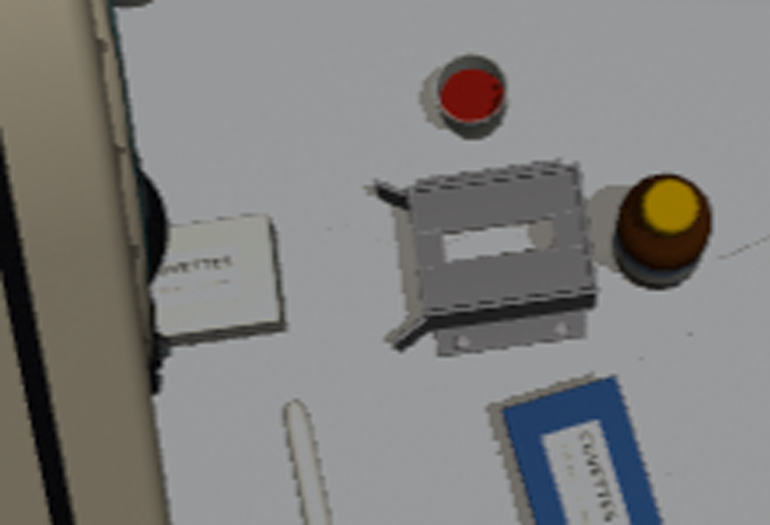

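View pics/w2.png

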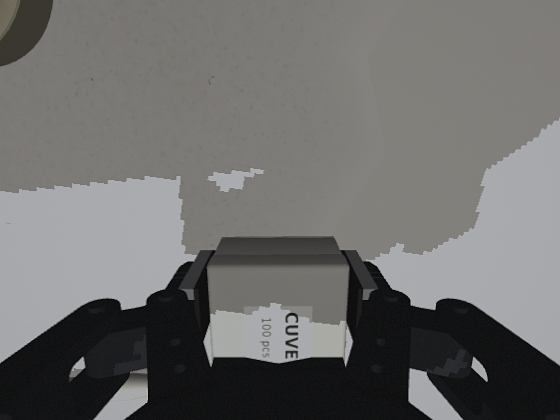

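Top crop: the box, now turned, with its front end at about (275,270), is roughly parallel to the case's axis; the case and bystanders haven't moved. Wrist: the box is held between the pads at cols 208–352, about 2 mm off the worktop. Checking the lateral offset in the top camera.

```bash
cat > lat.py <<'E'
from h import *
d=snap('top'); P=cloud(d); z=P[...,2]; im=d['image'].astype(int)
def pts(mask,roi,zp):
    m=np.zeros(mask.shape,np.uint8); a,b,c,e=roi; m[c:e,a:b]=mask[c:e,a:b]
    n,l,st,_=cv2.connectedComponentsWithStats(m); m=l==1+st[1:,4].argmax()
    v,u=np.nonzero(m); return plane(d,np.c_[u,v],zp)[:,:2]*1000
case=pts((z>.036)&(z<.05),(243,305,160,222),.041)
r=cv2.minAreaRect(case.astype(np.float32)); print('case',r)
t=np.radians(r[2]-90); ax=np.array([np.cos(t),np.sin(t)]); n=np.array([-ax[1],ax[0]]); c=np.array(r[0])
mouth=c-ax*41.5; print('mouth',mouth,'axis deg',np.degrees(t))
lo=im.min(2)
b=pts((z>.028)&(z<.046)&(lo>60)&(im.max(2)-lo<40),(150,243,165,235),.0355)
s=(b-mouth)@ax; l=(b-mouth)@n
print('front s',np.percentile(s,98),s.max())
for a in np.arange(s.max()-40,s.max()-2,6):
    k=(s>=a)&(s<a+6); print(round(a,1),l[k].min().round(1),l[k].max().round(1),'mid',((l[k].min()+l[k].max())/2).round(1))
E
python3 lat.py
```

```text
case ((546.9278564453125, -73.60941314697266), (64.78884887695312, 82.8651351928711), 8.586091995239258)
mouth [540.73210034 -32.57451816] axis deg -81.41390800476074
front s -68.5224186550401 -66.99310187718717
-107.0 -22.4 29.6 mid 3.6
-101.0 -21.6 30.6 mid 4.5
-95.0 -22.5 29.4 mid 3.4
-89.0 -21.6 30.7 mid 4.6
-83.0 -22.5 29.7 mid 3.6
-77.0 -22.7 30.7 mid 4.0
-71.0 -22.0 29.8 mid 3.9
```

```bash
python3 to.py 0.5275 0.0615 0.0073 98.6
```

```text
lin [-3.87 -0.43  0.13] rot [-0.002  0.    -0.007] tcp [0.5262 0.1004 0.0085] t 5.4833 F [ 0.6  0.7 -1.4] w 0.0524
```

```bash
python3 -m creep '[{"linear":[-1,-0.43,0.12],"delta_rot":[0,0,-0.007],"grip":-1},{"linear":[-2,-0.43,0.12],"delta_rot":[0,0,-0.007],"grip":-1},{"linear":[-3,-0.43,0.12],"delta_rot":[0,0,-0.007],"grip":-1},{"linear":[-3.9,-0.43,0.12],"delta_rot":[0,0,-0.007],"grip":-1},{"linear":[-3.9,-0.43,0.12],"delta_rot":[0,0,-0.007],"grip":-1},{"linear":[-3.9,-0.43,0.12],"delta_rot":[0,0,-0.007],"grip":-1},{"linear":[-3.9,-0.43,0.12],"delta_rot":[0,0,-0.007],"grip":-1}]'
python3 lat.py; python3 to.py 0.5372 -0.0031 0.0073 98.6
```

```text
time_s: 6.07
tcp_pos: [0.528, 0.0583, 0.0076]
ee_rot: [0.001, 0.653, 0.757, -0.002]
force: [0.5, -3.0, 5.8]
width: 0.0527
case ((549.73193359375, -99.48583221435547), (67.7804946899414, 36.225074768066406), 0.6829970479011536)
mouth [549.2372426  -57.98878074] axis deg -89.31700295209885
lin [-6.23  0.01  0.05] rot [-0.002  0.003 -0.002] tcp [0.528  0.0585 0.0076] t 6.1167 F [ 0.7 -4.4  7. ] w 0.0524Traceback (most recent call last):
  File "lat.py", line 12, in <module>
    b=pts((z>.028)&(z<.046)&(lo>60)&(im.max(2)-lo<40),(150,243,165,235),.0355)
  File "lat.py", line 5, in pts
    n,l,st,_=cv2.connectedComponentsWithStats(m); m=l==1+st[1:,4].argmax()
                                                         ~~~~~~~~~~~~~~~^^
ValueError: attempt to get argmax of an empty sequence
```

```bash
python3 -m creep '[{"linear":[-0.5,0,-0.03],"delta_rot":[0,0,-0.002],"grip":-1},{"linear":[-1,0,-0.03],"delta_rot":[0,0,-0.002],"grip":-1},{"linear":[-1.5,0,-0.03],"delta_rot":[0,0,-0.002],"grip":-1},{"linear":[-2,0,-0.03],"delta_rot":[0,0,-0.002],"grip":-1},{"linear":[-2.5,0,-0.03],"delta_rot":[0,0,-0.002],"grip":-1},{"linear":[-3,0,-0.03],"delta_rot":[0,0,-0.002],"grip":-1},{"linear":[-3.5,0,-0.03],"delta_rot":[0,0,-0.002],"grip":-1},{"linear":[-3.5,0,-0.03],"delta_rot":[0,0,-0.002],"grip":-1}]'
python3 to.py 0.5372 -0.0031 0.0073 98.6
python3 - <<'E'
from h import *
d=snap('scene'); cv2.imwrite('pics/s3.png',cv2.resize(d['image'][140:280,190:370],None,fx=4,fy=4,interpolation=cv2.INTER_CUBIC)[...,::-1])
E
```

```text
time_s: 6.78
tcp_pos: [0.5331, 0.022, 0.0078]
ee_rot: [0.001, 0.653, 0.757, -0.002]
force: [-0.4, -0.9, -2.0]
width: 0.0526
lin [-2.54  0.04  0.07] rot [-0.003  0.005 -0.002] tcp [0.5331 0.022  0.0078] t 6.7833 F [-0.4 -0.9 -2. ] w 0.0526
```

View pics/s3.png

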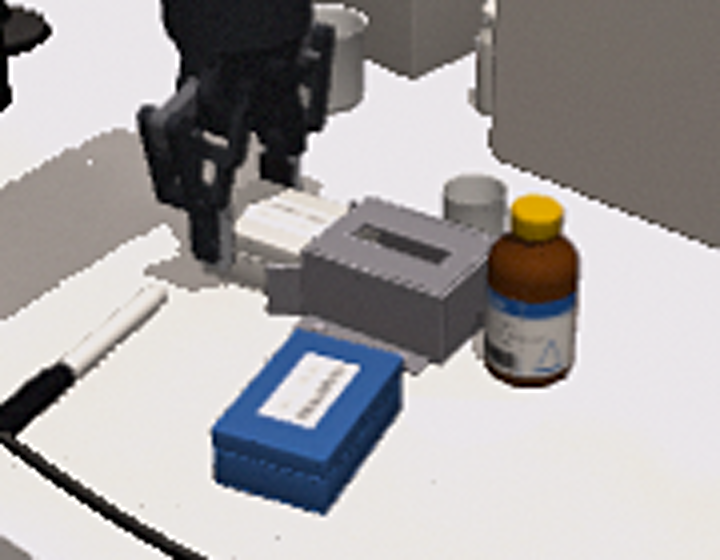

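Scene crop: the box's front is under the roof at about (340,210), and the cheek at (285,290) is clear of the fingers. Forces are small, so I'll continue.

```bash
python3 -m creep '[{"linear":[-0.5,0,0],"delta_rot":[0,0,-0.002],"grip":-1},{"linear":[-1,0,0],"delta_rot":[0,0,-0.002],"grip":-1},{"linear":[-1.5,0,0],"delta_rot":[0,0,-0.002],"grip":-1},{"linear":[-2,0,0],"delta_rot":[0,0,-0.002],"grip":-1},{"linear":[-2.3,0,0],"delta_rot":[0,0,-0.002],"grip":-1},{"linear":[-2.3,0,0],"delta_rot":[0,0,-0.002],"grip":-1},{"linear":[-2.3,0,0.05],"delta_rot":[0,0,-0.002],"grip":-1}]'
python3 to.py 0.5372 -0.0031 0.0073 98.6
```

```text
time_s: 7.42
tcp_pos: [0.5366, -0.0002, 0.0076]
ee_rot: [0.001, 0.652, 0.758, -0.002]
force: [-1.2, -3.0, 7.3]
width: 0.0524
lin [-0.29  0.02  0.03] rot [-0.002  0.004 -0.   ] tcp [ 5.366e-01 -2.000e-04  7.600e-03] t 7.4167 F [-1.2 -3.   7.3] w 0.0524
```

```bash
python3 -m creep '[{"linear":[0,0,0],"delta_rot":[0,0,0],"grip":1},{"linear":[0,0,0],"delta_rot":[0,0,0],"grip":1},{"linear":[0,0,0],"delta_rot":[0,0,0],"grip":1},{"linear":[0,0,0],"delta_rot":[0,0,0],"grip":1},{"linear":[0,0,0],"delta_rot":[0,0,0],"grip":1},{"linear":[0,0,-1],"delta_rot":[0,0,0],"grip":1},{"linear":[0,0,-3],"delta_rot":[0,0,0],"grip":1},{"linear":[0,0,-5],"delta_rot":[0,0,0],"grip":1},{"linear":[2.5,0,-7],"delta_rot":[0,0,0],"grip":1},{"linear":[5,0,-7],"delta_rot":[0,0,0],"grip":-1},{"linear":[5,0,-7],"delta_rot":[0,0,0],"grip":-1},{"linear":[5,0,-7],"delta_rot":[0,0,0],"grip":-1}]'
python3 -m creep '[{"linear":[0,0,0],"delta_rot":[0,0,0],"grip":-1},{"linear":[0,0,0],"delta_rot":[0,0,0],"grip":-1},{"linear":[0,0,0],"delta_rot":[0,0,0],"grip":-1},{"linear":[0,0,0],"delta_rot":[0,0,0],"grip":-1},{"linear":[0,0,0],"delta_rot":[0,0,0],"grip":-1}]'
python3 to.py 0.5306 0.0395 0.012 98.6
python3 - <<'E'
from h import *
snap('wrist','w4.png')
E
```

```text
time_s: 8.42
tcp_pos: [0.5293, 0.0513, 0.0786]
ee_rot: [0.001, 0.651, 0.759, -0.001]
force: [0.8, 0.0, -0.1]
width: 0.0519
time_s: 8.83
tcp_pos: [0.5292, 0.0506, 0.0783]
ee_rot: [0.001, 0.651, 0.759, -0.002]
force: [-0.8, -0.7, -0.5]
width: 0.0001
lin [-1.09 -0.02  6.63] rot [-0.001  0.004  0.002] tcp [0.5292 0.0506 0.0783] t 8.8333 F [-0.8 -0.7 -0.5] w 0.0001
```

View pics/w4.png

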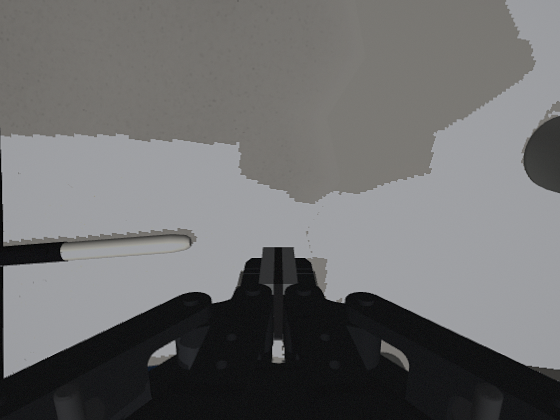

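```bash
python3 -m creep '[{"linear":[0,0,2],"delta_rot":[0,0,0],"grip":-1},{"linear":[0,0,4],"delta_rot":[0,0,0],"grip":-1},{"linear":[0,0,5.5],"delta_rot":[0,0,0],"grip":-1},{"linear":[0,0,6.6],"delta_rot":[0,0,0],"grip":-1},{"linear":[0,0,6.6],"delta_rot":[0,0,0],"grip":-1},{"linear":[-1,0,6.6],"delta_rot":[0,0,0],"grip":-1},{"linear":[-1.5,0,6.6],"delta_rot":[0,0,0],"grip":-1},{"linear":[-2,0,6.6],"delta_rot":[0,0,0],"grip":-1},{"linear":[-2.5,0,6.6],"delta_rot":[0,0,0],"grip":-1},{"linear":[-3,0,6.6],"delta_rot":[0,0,0],"grip":-1},{"linear":[-3.5,0,6.6],"delta_rot":[0,0,0],"grip":-1},{"linear":[-4,0,6.6],"delta_rot":[0,0,0],"grip":-1}]'
python3 to.py 0.5391 -0.0217 0.012 98.6
python3 - <<'E'
from h import *
d=snap('scene'); cv2.imwrite('pics/s5.png',cv2.resize(d['image'][140:280,190:370],None,fx=4,fy=4,interpolation=cv2.INTER_CUBIC)[...,::-1])
E
```

```text
time_s: 9.88
tcp_pos: [0.5356, 0.0108, 0.0129]
ee_rot: [0.001, 0.651, 0.759, -0.001]
force: [-0.6, 1.3, -0.4]
width: -0.0002
lin [-3.27 -0.15  0.1 ] rot [-0.     0.003  0.002] tcp [0.5356 0.0108 0.0129] t 9.8833 F [-0.6  1.3 -0.4] w -0.0002
```

View pics/s5.png

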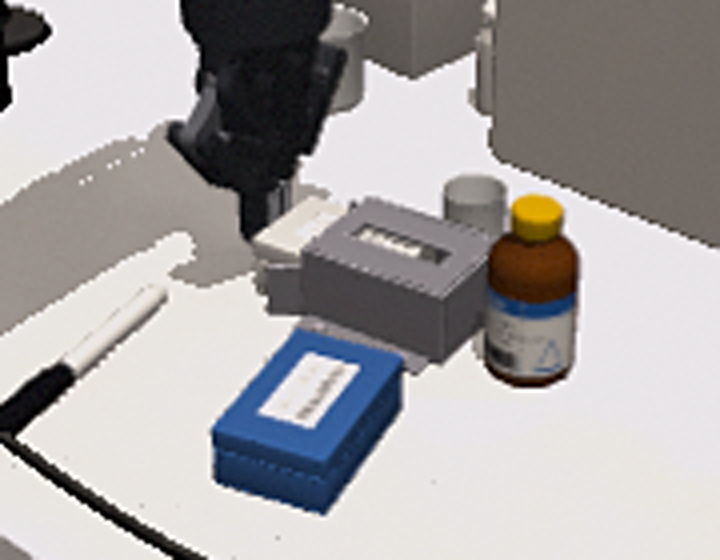

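Scene crop: the closed fingers are at the box's rear, about (265,225), and the box shows in the view slot at (390,240). Pushing on.

```bash
python3 -m creep '[{"linear":[-0.4,-0.1,0],"delta_rot":[0,0,0],"grip":-1},{"linear":[-0.8,-0.1,0],"delta_rot":[0,0,0],"grip":-1},{"linear":[-1.2,-0.1,0],"delta_rot":[0,0,0],"grip":-1},{"linear":[-1.6,-0.1,0],"delta_rot":[0,0,0],"grip":-1},{"linear":[-2,-0.1,0],"delta_rot":[0,0,0],"grip":-1},{"linear":[-2.3,-0.1,0],"delta_rot":[0,0,0],"grip":-1},{"linear":[-2.5,-0.1,0],"delta_rot":[0,0,0],"grip":-1},{"linear":[-2.5,-0.1,0],"delta_rot":[0,0,0],"grip":-1}]'
python3 to.py 0.5391 -0.0217 0.012 98.6
```

```text
time_s: 10.6
tcp_pos: [0.5384, -0.0165, 0.0127]
ee_rot: [0.002, 0.652, 0.758, -0.002]
force: [0.5, -0.1, 1.3]
width: -0.0005
lin [-0.53 -0.01  0.07] rot [-0.001  0.005 -0.   ] tcp [ 0.5384 -0.0165  0.0127] t 10.6 F [ 0.5 -0.1  1.3] w -0.0005
```

```bash
python3 -m creep '[{"linear":[-0.15,0,0],"delta_rot":[0,0,0],"grip":-1},{"linear":[-0.3,0,0],"delta_rot":[0,0,0],"grip":-1},{"linear":[-0.45,0,0],"delta_rot":[0,0,0],"grip":-1},{"linear":[-0.5,0,0],"delta_rot":[0,0,0],"grip":-1}]'
```

```text
time_s: 10.93
tcp_pos: [0.5392, -0.0216, 0.0127]
ee_rot: [0.002, 0.652, 0.758, -0.002]
force: [0.2, 0.8, 0.1]
width: -0.0003
```

```bash
python3 -m creep '[{"linear":[-0.1,0,0],"delta_rot":[0,0,0],"grip":-1},{"linear":[-0.2,0,0],"delta_rot":[0,0,0],"grip":-1},{"linear":[-0.2,0,0],"delta_rot":[0,0,0],"grip":-1}]'
```

```text
time_s: 11.18
tcp_pos: [0.5393, -0.023, 0.0128]
ee_rot: [0.001, 0.652, 0.758, -0.002]
force: [-1.1, 1.6, -0.0]
width: -0.0001
```

```bash
python3 -m creep '[{"linear":[-0.1,0,0],"delta_rot":[0,0,0],"grip":-1},{"linear":[-0.15,0,0],"delta_rot":[0,0,0],"grip":-1},{"linear":[-0.15,0,0],"delta_rot":[0,0,0],"grip":-1}]'
python3 - <<'E'
from h import *
d=snap('scene'); cv2.imwrite('pics/s6.png',cv2.resize(d['image'][170:240,230:330],None,fx=7,fy=7,interpolation=cv2.INTER_CUBIC)[...,::-1])
E
```

```text
time_s: 11.43
tcp_pos: [0.5393, -0.023, 0.0127]
ee_rot: [0.001, 0.652, 0.759, -0.001]
force: [-0.8, 3.9, 0.6]
width: -0.0
```

View pics/s6.png

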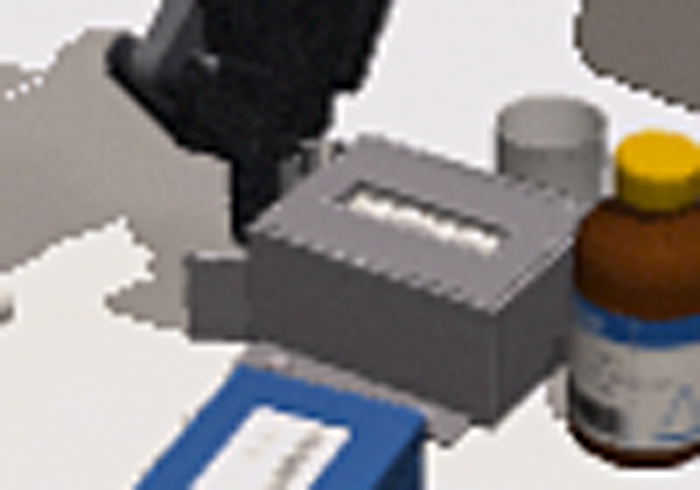

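The fingers stop at y = -0.023 with force building and the box fills the slot. I'll press a little harder to confirm it is against the stop.

```bash
python3 -m creep '[{"linear":[-0.3,0,0],"delta_rot":[0,0,0],"grip":-1},{"linear":[-0.5,0,0],"delta_rot":[0,0,0],"grip":-1},{"linear":[-0.7,0,0],"delta_rot":[0,0,0],"grip":-1},{"linear":[-0.7,0,0],"delta_rot":[0,0,0],"grip":-1}]'
python3 to.py 0.5391 -0.0217 0.012 98.6
```

```text
time_s: 11.82
tcp_pos: [0.5393, -0.023, 0.0128]
ee_rot: [-0.002, 0.65, 0.76, 0.002]
force: [-4.3, 16.1, 2.3]
width: 0.0002
lin [ 0.14 -0.    0.08] rot [-0.    -0.006  0.006] tcp [ 0.5393 -0.023   0.0128] t 11.8167 F [-4.3 16.1  2.3] w 0.0002
```

A hard stop at 16 N with no movement. Backing off along the axis, raising and clearing the view.

```bash
python3 -m creep '[{"linear":[1,0,0],"delta_rot":[0,0,0],"grip":-1},{"linear":[3,0,0],"delta_rot":[0,0,0],"grip":-1},{"linear":[5,0,0],"delta_rot":[0,0,0],"grip":-1},{"linear":[6,0,-3],"delta_rot":[0,0,0],"grip":-1},{"linear":[8,0,-6],"delta_rot":[0,0,0],"grip":-1},{"linear":[11,0,-9],"delta_rot":[0,0,0],"grip":-1},{"linear":[14,0,-12],"delta_rot":[0,0,0],"grip":-1},{"linear":[16,0,-14],"delta_rot":[0,0,0],"grip":-1},{"linear":[18,0,-15],"delta_rot":[0,0,0],"grip":-1},{"linear":[18,0,-15],"delta_rot":[0,0,0],"grip":-1},{"linear":[18,0,-15],"delta_rot":[0,0,0],"grip":-1},{"linear":[18,0,-15],"delta_rot":[0,0,0],"grip":-1}]'
python3 - <<'E'
from h import *
d=snap('top'); P=cloud(d); z=P[...,2]
cv2.imwrite('pics/t7.png',cv2.resize(d['image'][130:300,195:345],None,fx=3.5,fy=3.5,interpolation=cv2.INTER_CUBIC)[...,::-1])
def rect(mask,roi,name,zp):
    m=np.zeros(mask.shape,np.uint8); a,b,c,e=roi; m[c:e,a:b]=mask[c:e,a:b]
    n,l,st,_=cv2.connectedComponentsWithStats(m); m=l==1+st[1:,4].argmax()
    v,u=np.nonzero(m); Q=plane(d,np.c_[u,v],zp)
    r=cv2.minAreaRect((Q[:,:2]*1000).astype(np.float32)); print(name,'z',np.median(P[m][:,2]).round(4),np.round(r[0],1),np.round(r[1],1),round(r[2],2))
rect((z>.027)&(z<.05),(243,305,160,222),'case+box>27',.041)
rect((z>.02)&(z<.045),(268,325,225,292),'blue',.032)
rect((z>.02)&(z<.06),(252,278,134,162),'cup',.034)
rect((z>.08),(300,340,165,205),'bottle',.09)
rect((z>.008)&(z<.025),(205,238,233,318),'marker',.012)
c=np.array([547.3,-73.5]);t=np.radians(-81.5);ax=np.array([np.cos(t),np.sin(t)]);n=np.array([-ax[1],ax[0]])
Q=P[...,:2]*1000-(c-41.5*ax); s=Q@ax; l=Q@n
print('table-level s-profile mid:',[(a,np.median(z[(abs(l)<22)&(s>=a)&(s<a+3)]).round(4)) for a in range(-20,12,3)])
E
```

```text
time_s: 12.82
tcp_pos: [0.5114, 0.152, 0.1633]
ee_rot: [-0.002, 0.65, 0.76, 0.001]
force: [0.7, -0.5, 0.7]
width: -0.0
case+box>27 z 0.0403 [541.6 -67.2] [73.4 97.2] 8.59
blue z 0.0321 [ 435.  -113.9] [86.5 56.6] 17.38
cup z 0.0293 [622.9 -57.5] [37.1 35.7] 0.44
bottle z 0.0895 [ 551.4 -148.9] [24.8 25.5] 27.57
marker z 0.0121 [406.5  10.6] [134.6  15.2] 11.68
table-level s-profile mid: [(-20, np.float64(0.0001)), (-17, np.float64(-0.0001)), (-14, np.float64(-0.0002)), (-11, np.float64(-0.0004)), (-8, np.float64(-0.0004)), (-5, np.float64(0.0)), (-2, np.float64(0.0399)), (1, np.float64(0.0407)), (4, np.float64(0.0405)), (7, np.float64(0.041)), (10, np.float64(0.0412))]
```

View pics/t7.png

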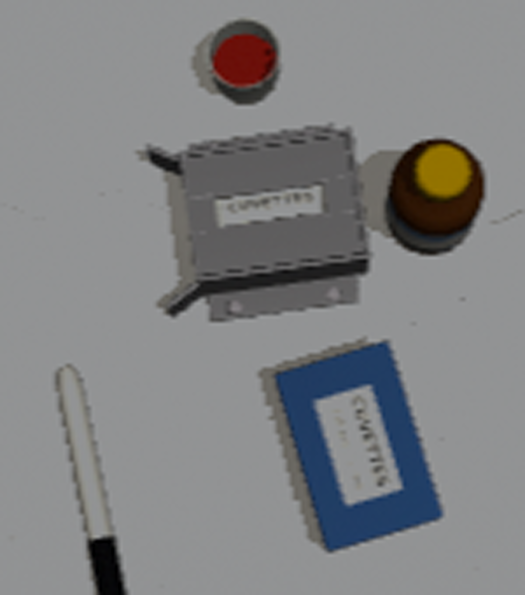

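Top view: the box is wholly under the roof with nothing showing in front of the mouth edge at x≈185. Its label shows square in the slot at (268,205), and the bystanders are where they started. Signing off.

```bash
python3 -c "
from rig import manip; print(manip.sign_off())"
```

```text
the job is handed in; nothing more can be done
None
```

The box is in its case, pushed home against the back stop, and the job is handed in. It took about 13 s of the 48 s allowed.

- **What I did:** I gripped the box by its far end across the short side and turned it about 86° flat. I slid it about 34 mm in under the roof, let go, and pushed it the rest of the way with shut fingers.
- **Fully home:** The push met a hard stop: the command went about 7 mm further, the force rose to about 16 N and the fingers did not move. In the top view nothing sticks out past the roof's front edge, to within about 2–3 mm, and the label sits square in the view slot.
- **Bystanders:** The blue box, cup, bottle and marker all measured within about 0.1 mm of where they started. The marker's measured angle differed by about 1° between views, which I take as mask noise.
- **What disagreed:** The box started with its long side across the way in, not roughly along it as described.
- **Checks that failed:** One lateral check just before insertion failed because the arm blocked the top camera, so I relied on the earlier reading and the low forces. The last footprint of case and box together came out as 73 x 97 mm because it included the cheeks, so it doesn't confirm the flush fit.

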